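Set the saw stop and bring the tube up to it

TASK

Roll the black thumbwheel on the blue saw gauge with a fingertip until the stop's red pointer stands in the middle of the green marker (not the yellow one); move the stop only by its wheel, never by pushing on it. Then push the aluminium tube along its channel until its end rests against the red stop, without shifting the stop off the green marker, let go, and leave the other things on the bench alone.

Things in the scene. Friction and masses are not known exactly. Their poses are not given: they have to be found in the camera images.
- gauge: saw gauge bolted to the bench: blue base 135 x 430 x 10 mm; y axis along its channel, z up, origin at bench height on the channel's centre line. In its frame (mm): dark rails at x +-22 to +-34, y -235 to 60, tops z 24; channel between them, floor z 10, open at the -y end; white scale ledge x 34 to 75, y -55 to 63, top z 24; grey wheel housing x +-30, y 65 to 175, top z 82
- wheel_top (a point): highest point of the black ribbed thumbwheel (80 mm in diameter, 28 mm wide), 86 mm above the bench, at x 0, y 120 mm in the gauge's frame, where it stays as the wheel turns. The wheel shows only 4 mm above its housing's cheeks, so it is rolled by pressing on top and stroking along the gauge's y, again and again
- stop: red stop block 40 x 25 x 45 mm (x, y, z) in the channel, top 55 mm above the bench. Origin: bottom centre (10 mm above the bench) of its face towards the tube (-y); axes as the gauge's. Slides along y from -35 to +35 mm in the gauge's frame, driven by the thumbwheel through a rod; a push of over about 18 N by the tube shifts it
- pointer (a point): tip of the stop's red pointer (3 mm wide), which reaches out over the white ledge, 12.5 mm further along +y than the stop's face. It is to come to the green marker's y, in the gauge's frame
- green_marker: flat green strip 32 x 8 x 1.6 mm fixed on the white ledge, its 8 mm along the gauge's y; origin at the centre of its underside, axes as the gauge's. The wanted place of the pointer; at the start on either side of it, 14 to 34 mm off
- yellow_marker: like the green one but yellow: another job's mark, to be ignored
- tube: square aluminium tube offcut with black end caps, 40 x 100 x 40 mm (x, y, z), 0.15 to 0.31 kg, lying in the channel along the gauge's y; origin at the centre of its underside (10 mm above the bench), ends 50 mm away along y, top 50 mm above the bench. Starts well clear of the stop, on its -y side. Sliding takes 1 to 4 N; its outer (-y) end can be pushed above the rails
- spray_can: bystander: yellow spray can 60 mm in diameter, 150 mm tall, standing on the bench; origin at its foot
- wrench: bystander: steel wrench 170 mm long lying on the bench
- screwdriver: bystander: screwdriver 190 mm long lying on the bench
- wheel_axle (a point): centre of the thumbwheel, 40 mm below its top; the axle lies along the gauge's x. Ribs 2 mm high every 20 degrees. Stroking the top towards +y drives the stop towards +y, and back likewise: 10 mm per radian, so 1 mm of stop for 4 mm of rim. It needs about 4.5 N at the rim (press with 5 N or more) and stays where it is left
Not all that is in view belongs to the job. Leave any orange look-alike of the tube alone.

How it is judged:
By the outcome, as a careful person would: the job done as asked, in the order asked, and still so for the second after the job is handed in, with the robot touching nothing.
It also fails if it takes over 70 s, if anything falls off the work surface, if the arm or the gripper's body presses on something with over 40 N, if the wrist force passes 120 N, or if a joint passes its speed limit or range.

ROBOT

A 6-joint arm with a two-finger parallel gripper is mounted at the origin on the work surface. World frame = base frame: x ahead of the robot, y to its left, z up, the work surface at z = 0. Lengths are in m, angles in rad, forces in N, time in s.
With the tool pointing down it reaches from about 0.275 to 0.725 m from the base axis. Payload 15.9 kg.
Tool frame: the origin (TCP) lies on the centre line of the jaws, within the pads' length; the fingertips stand ctrl.finger_overhang ahead of it and the grasp point (between the pads) lies 8 mm behind it (ctrl.finger_overhang is the distance from the TCP to the fingertips, in m); z points along the fingers, y is the line along which they close (so a half turn about z gives the same grasp; the last joint's range is limited). The gripper opens to 85 mm and grips with 20 to 120 N. Pads are 22 mm wide; open, the fingers measure 114 mm over their backs; the gripper's body (76 mm by 85 mm) begins 54 mm behind the grasp point. The pads swing forward as they close: fully open they stand 13 mm farther back than shut.
Start: joints at [-1.132, 0.213, -0.034, 1.323, 0, 1.571], TCP at [0.212, -0.453, 0.242] pointing down, gripper open.
Joint ranges: [-2.98, 2.98], [-0.74, 1.72], [-1.14, 1.35], [-2.1, 2.04], [-1.57, 1.44], [-3.14, 3.14]. Speed limits (rad/s): [1.89, 1.89, 2.39, 2.57, 3.14, 3.14].

INTERFACE

Orientations are given as a unit quaternion [x, y, z, w].
In Python, from rig import ctrl gives the robot as it stands.
- The arm moves only by the tool carry_out, never from a script. Its argument "plan" is a list that holds one entry, the list of rows, each a list of 6 numbers: the shift along the tool's x, y, z each as a share of 500 mm, from -1 to 1, then the turn, a rotation vector about the tool's x, y, z each as a share of 90 degrees, from -1 to 1. In form: [[[tx, ty, tz, rx, ry, rz], ...]]. A call has 1 to 5 rows; each row is the pose to reach, as a shift and turn from the pose commanded when the call began, along the tool's axes at that moment; what a row does not reach only later rows make up. A row lasts 1/8 s, in which the tool goes at most 62.5 mm and 10.7 degrees, less where a joint would pass 70% of its speed; a pose out of reach is approached as far as the arm can. A call with a number of a shift or a turn outside -1 to 1 is refused whole. A call with a gripper value outside its range is refused whole. "claw" is the gripper's target within -1 to 1 (fully open at 1, half-way at 0, shut at -1), set as the call begins (left out, the last holds). The fingers move at their own pace and stop on an object; "force" is the grip in N (left out, the last holds). Time passes only in rows, so rows that repeat a pose let the fingers close. It gives the time, the measured TCP pose, the force, the opening and the grip force at its end, in the units of the state.
- ctrl.state(): the state, without advancing time (a new reading comes with each control period).
- ctrl.snapshot(name): name is "scene" or "top"; returns the picture (420x560x3 uint8, blue, green, red); there is no depth.
- ctrl.camera_params(name): a dict with "fx", "fy", "cx", "cy" (pixels), "k1" (the pictures are not rectified: a ray, as slopes to the right and down, at radius r is drawn at 1 + k1 r^2 times it, then the intrinsics apply), "R" (3x3) and "t" (3): a world point X has camera coordinates R X + t. Camera axes: x right, y down, z forward; pixel columns grow to the right and rows downward; lengths in m; the calibration is good to about 2 mm. A picture is of the moment at which its call begins. camera_params takes no time and is no camera call.
- ctrl.sign_off(): hands the job in; it is judged then, once.
Trained networks look in the newest picture that a camera, given by its name, has taken for a name from the list of things; names that differ only in an ending like _2 or _b are one class to them, and where a whole thing is asked for, a point or a joint stands for the part that bears it (a point fixed in the world has none). Each returns a list of dicts, best first, with "confidence" (0 to 1); they miss things now and then, are a little off and sometimes report something else, mostly with a low value. They report only what shows in the picture. A call takes as long as a camera call. They do not tell look-alikes from the thing itself.
- ctrl.regions_of(camera, target): "mask" (420x560 bool, what is visible of it) and "bbox" ([left, top, width, height] in pixels, round what is visible of it).
The state is a dict: "time": time; "qpos": joint angles; "qvel": joint speeds; "joint_efforts": joint torques, N m; "tool_pos": TCP position; "ee_rot": TCP orientation; "contact_force": force on the tool from outside, world axes, zero at the start; "wrist_torque": the same for the moment, N m; "gripper_width": opening from 0.0 (shut) to 1.0 (fully open); "gripper_force": force on a finger pad.
Only numpy, scipy, OpenCV 4.12 (cv2) and the standard library are available. Lean on these libraries where they do the work, as an engineer would, in place of code of your own. Each camera call takes 0.05 s, during which the arm holds its last target. There are 200 camera calls.

## Working session

There is one attempt and no reset: what is moved stays moved. The work goes in short steps, Python scripts to look and compute and a tool call to move; the robot and the scene stay as the last step left them, time stands still between calls to the robot, and variables do not carry over. Pictures are saved under pics/ and viewed, at most 10 in all, crops included, and the job is handed in when it is done.

Besides the shell and the picture viewer there is one more tool, called after "Request:" by a JSON object that holds its "op" and its "data". carry_out: Moves the arm, as the interface text tells. Shift numbers are shares of 500 mm and turn numbers shares of 90 degrees, none past 1 either way. Its arguments: {"type":"object","properties":{"plan":{"type":"array","items":{"type":"array","items":{"type":"array","items":{"type":"number"}}}},"claw":{"type":"number"},"force":{"type":"number"}},"required":["plan"]}

```bash
mkdir -p pics; ls; python3 - <<'E'
from rig import ctrl
import cv2,numpy as np
for n in("scene","top"):
    im=ctrl.snapshot(n); cv2.imwrite(f"pics/{n}0.png",im)
    p=ctrl.camera_params(n); print(n,p)
    for t in ("gauge","stop","green_marker","yellow_marker","tube","pointer","wheel_top","spray_can"):
        print(t,[(round(r["confidence"],2),[int(v) for v in r["bbox"]],np.argwhere(r["mask"]).mean(0)[::-1].round(1)) for r in ctrl.regions_of(n,t)][:3])
print(ctrl.finger_overhang,ctrl.state())
E
```

```text
pics
scene {'fx': 481.30023552886206, 'fy': 481.30023552886206, 'cx': 273.5259743461105, 'cy': 213.26167173256542, 'k1': 0.009927100949935532, 'R': array([[ 0.4600008 ,  0.88783482, -0.01219027],
       [ 0.56352595, -0.30252608, -0.76871092],
       [-0.68617619,  0.34673811, -0.6394802 ]]), 't': array([-0.34263127, -0.204675  ,  1.39223808])}
gauge [(0.62, [109, 192, 214, 141], array([223.8, 263.7]))]
stop [(0.87, [224, 230, 34, 29], array([237.9, 244. ]))]
green_marker []
yellow_marker [(0.59, [255, 251, 8, 16], array([260.2, 259.3]))]
tube [(0.74, [132, 255, 59, 41], array([160.8, 277.1])), (0.74, [224, 306, 42, 64], array([245.3, 338.4])), (0.64, [124, 204, 23, 45], array([137. , 226.3]))]
pointer [(0.89, [228, 229, 28, 33], array([237.9, 244.5]))]
wheel_top [(0.84, [112, 190, 207, 143], array([224. , 263.7]))]
spray_can [(0.71, [358, 137, 30, 63], array([371.3, 166.7]))]
top {'fx': 393.8383570175441, 'fy': 393.8383570175441, 'cx': 285.94606884771486, 'cy': 218.6068968695603, 'k1': -0.0776465228892316, 'R': array([[-0.01285941, -0.999916  , -0.00162141],
       [-0.97260101,  0.
[... 726 characters left out ...]
9, 'qpos': array([-1.13201107e+00,  2.12914031e-01, -3.44325056e-02,  1.32349453e+00,
       -4.63996050e-05,  1.57082946e+00]), 'qvel': array([ 0.00125626,  0.00087754, -0.00154135,  0.00076393,  0.00036208,
        0.00034274]), 'joint_efforts': array([ 2.40749279e-03, -6.85948277e+01,  4.87329054e+01,  1.33725516e-03,
        1.19089856e-05, -1.11554004e-05]), 'tool_pos': array([ 0.21239553, -0.45261521,  0.24228591]), 'ee_rot': array([ 9.76033420e-01,  2.17620683e-01, -2.75129653e-05, -1.67862259e-05]), 'contact_force': array([ 0.64120609,  0.67598901, -0.03691192]), 'wrist_torque': array([-0.01733865,  0.00988131,  0.01204009]), 'gripper_force': 0.0, 'gripper_width': 1.0032536199916393}
```

```bash
python3 - <<'E'
import cv2
a=cv2.imread("pics/top0.png");b=cv2.imread("pics/scene0.png")
cv2.imwrite("pics/top0c.png",cv2.resize(a[110:350,110:430],None,fx=2.5,fy=2.5,interpolation=2))
cv2.imwrite("pics/sc0c.png",cv2.resize(b[120:380,90:410],None,fx=2.3,fy=2.3,interpolation=2))
E
```

```text
(no output)
```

View pics/top0c.png

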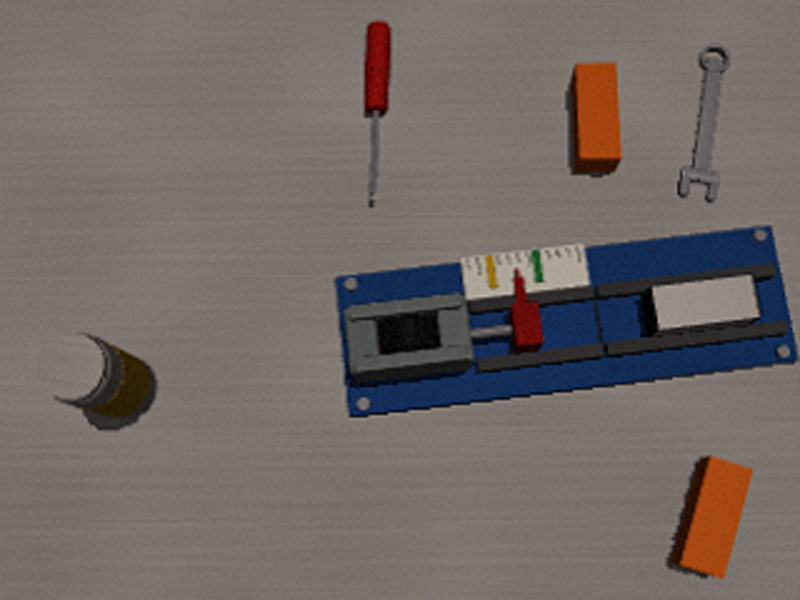

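View pics/sc0c.png

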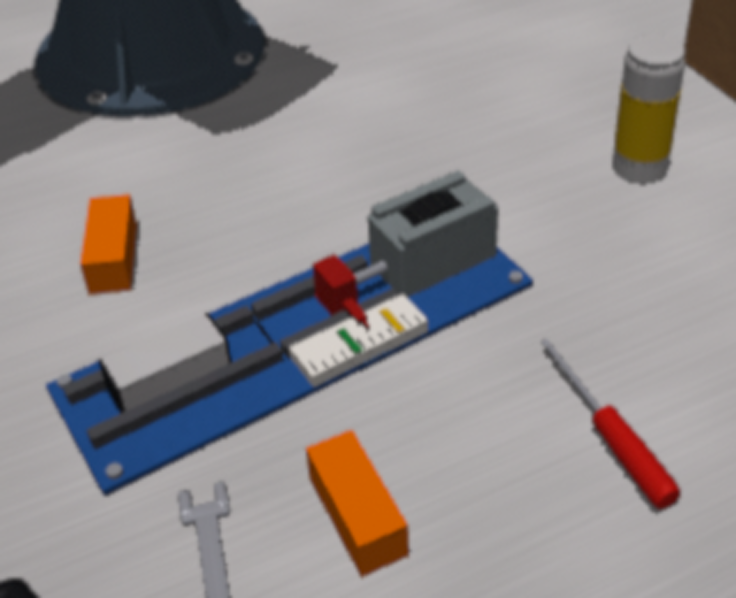

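```bash
cat > h.py <<'E'
import numpy as np, cv2
from scipy.optimize import least_squares
def proj(p,X):
    c=np.atleast_2d(X)@p["R"].T+p["t"]; s=c[:,:2]/c[:,2:]; s=s*(1+p["k1"]*(s**2).sum(1,keepdims=True))
    return s*[p["fx"],p["fy"]]+[p["cx"],p["cy"]]
def ray(p,uv,z):
    s0=(np.array(uv,float)-[p["cx"],p["cy"]])/[p["fx"],p["fy"]]; s=s0.copy()
    for _ in range(8): s=s0/(1+p["k1"]*(s@s))
    d=p["R"].T@np.r_[s,1]; C=-p["R"].T@p["t"]; return C+d*(z-C[2])/d[2]
def g2w(g,X):
    X=np.atleast_2d(X)/1000.; c,s=np.cos(g[2]),np.sin(g[2])
    return np.c_[g[0]+c*X[:,0]-s*X[:,1], g[1]+s*X[:,0]+c*X[:,1], X[:,2]]
def w2g(g,P):
    c,s=np.cos(g[2]),np.sin(g[2]); d=np.array(P[:2])-g[:2]; return 1000*np.array([c*d[0]+s*d[1],-s*d[0]+c*d[1],P[2]])
E
python3 - <<'E'
from h import *
from rig import ctrl
T,S=ctrl.camera_params("top"),ctrl.camera_params("scene")
# (gauge x,y,z or base flags, crop px)
top=[((75,63,24),(461,258)),((75,-55,24),(586,244)),(('b',1,1),(336,277)),(('b',1,0),(771,227)),(('b',0,0),(797,360)),(('b',0,1),(352,415)),
((30,65,82),(467,296)),((-30,65,82),(471,362)),((30,175,82),(346,307)),((-30,175,82),(350,376))]
sc=[(('b',1,0),(107,492)),(('b',1,1),(533,282)),(('b',0,0),(48,387)),((75,-55,24),(312,377)),((75,63,24),(428,318)),((34,-55,24),(288,348)),((34,63,24),(404,294))]
def res(v):
    g=v[:3];r=[]
    for p,l,s,o in((T,top,2.5,(110,110)),(S,sc,2.3,(90,120))):
        for X,c in l:
            if X[0]=='b': X=(v[3]+135*X[1],v[4]+430*X[2],10)
            r.append(proj(p,g2w(g,X))[0]-(np.array(c)+.5)/s-np.array(o)+.5)
    return np.ravel(r)
f=least_squares(res,[.45,-.1,.1,-60,-235],loss="soft_l1",x_scale=[.1,.1,.1,10,10])
print(f.x,np.degrees(f.x[2]));print(res(f.x).reshape(-1,2).round(1).tolist())
np.save("g.npy",f.x[:3]); g=f.x[:3]
im=cv2.imread("pics/top0.png").astype(int);B,G,R=im[...,0],im[...,1],im[...,2]
yy,xx=np.mgrid[:420,:560]; roi=(xx>290)&(xx<345)&(yy>205)&(yy<235)
for n,m in(("green",(G>R+40)&(G>B+15)),("yellow",(R>B+60)&(G>B+50)),("red",(R>G+60)&(R>B+60)&(yy<228))):
    m=m&roi; uv=np.argwhere(m)[:,::-1]; print(n,len(uv),uv.mean(0),w2g(g,ray(T,uv.mean(0),.026)))
    if n=="red": print(sorted(map(tuple,uv),key=lambda a:a[1])[:12])
m=ctrl.regions_of("top","tube")[0]["mask"];uv=np.argwhere(m)[:,::-1]
print("tube",[w2g(g,ray(T,(x,231),.05)).round(1) for x in (uv[:,0].min(),uv[:,0].max(),uv[:,0].mean())])
print("wheel",g2w(g,(0,120,86)),"tube end",g2w(g,(0,-170,35)))
E
```

```text
[ 5.34394723e-01  6.01342588e-03  1.15706467e-01 -5.81428528e+01
 -2.44570794e+02] 6.629492241256036
[[-0.3, 0.1], [-1.4, -0.4], [-1.0, -0.4], [-0.4, -2.3], [0.6, -1.5], [-1.4, 0.4], [-0.5, -1.8], [1.6, -1.4], [-1.6, 0.1], [-0.3, -0.6], [-2.2, -0.1], [0.2, -1.8], [-2.0, -1.1], [-0.7, -0.9], [-1.1, 0.2], [-0.3, -0.9], [-1.6, -0.7]]
green 32 [324.46875 215.78125] [58.53756653 -8.13067567 26.        ]
yellow 39 [306.02564103 218.25641026] [58.188196   36.03661344 26.        ]
red 29 [317.37931034 223.72413793] [41.63237983 11.3547376  26.        ]
[(np.int64(316), np.int64(218)), (np.int64(317), np.int64(219)), (np.int64(316), np.int64(221)), (np.int64(317), np.int64(221)), (np.int64(318), np.int64(221)), (np.int64(316), np.int64(222)), (np.int64(317), np.int64(222)), (np.int64(318), np.int64(222)), (np.int64(319), np.int64(222)), (np.int64(316), np.int64(223)), (np.int64(317), np.int64(223)), (np.int64(318), np.int64(223))]
tube [array([  5.3, -94.1,  50. ]), array([  -9.2, -204.5,   50. ]), array([  -1.8, -148.3,   50. ])]
wheel [[0.52054091 0.12521104 0.086     ]] tube end [[ 0.55402096 -0.16284986  0.035     ]]
```

Candidates: the tube is the silver block in the channel, top image (390,232). The orange look-alikes are at (347,157) and (395,316), so I ignore them. Green marker is at (325,216), yellow at (306,218), and the pointer tip at about (317,218), so the stop has to go about 20 mm towards −y. The crop viewed above confirms this. I'll shut the gripper and head for the wheel.

Request:
{"op": "carry_out", "data": {"plan": [[[0.6, -0.45, 0, 0, 0, 0.0], [0.6, -0.45, 0, 0, 0, 0.0], [0.6, -0.45, 0, 0, 0, 0.0], [0.6, -0.45, 0, 0, 0, 0.0], [0.6, -0.45, 0, 0, 0, 0.0]]], "claw": -1}}

```text
time: 1.58
tool_pos: [0.3597, -0.1749, 0.2425]
ee_rot: [0.976, 0.217, 0.0, 0.0]
contact_force: [1.3, -0.7, 0.3]
gripper_width: 0.0
gripper_force: 0.0
```

```bash
cat > st.py <<'E'
from h import *
from rig import ctrl
from scipy.spatial.transform import Rotation as Ro
g=np.load("g.npy"); s=ctrl.state(); M=Ro.from_quat(s["ee_rot"]).as_matrix()
c,n=np.cos(g[2]),np.sin(g[2])
print("t",round(s["time"],2),"q",s["qpos"].round(3),"gauge TCP mm",w2g(g,s["tool_pos"]).round(1),"tip z",round(1000*s["tool_pos"][2]-11,1),"F gauge",np.round([c*s["contact_force"][0]+n*s["contact_force"][1],-n*s["contact_force"][0]+c*s["contact_force"][1],s["contact_force"][2]],1),"w",round(s["gripper_width"],2))
print("tool x yaw rel gauge",round(np.degrees(np.arctan2(M[1,0],M[0,0])-g[2]),2),"tilt z",M[:,2].round(4))
import sys
if len(sys.argv)>3:
    d=g2w(g,[float(a) for a in sys.argv[1:4]])[0]-s["tool_pos"]; print("shift shares",(M.T@d/.5).round(4))
E
python3 st.py 0 120 130
```

```text
t 1.57 q [-0.453  0.007 -0.268  1.296 -0.     2.251] gauge TCP mm [-194.5 -159.5  242.5] tip z 231.5 F gauge [ 1.2 -0.9  0.3] w 0.0
tool x yaw rel gauge 18.49 tilt z [ 7.e-04 -4.e-04 -1.e+00]
shift shares [ 0.546  -0.407   0.2251]
```

Request:
{"op": "carry_out", "data": {"plan": [[[0.546, -0.407, 0.15, 0, 0, -0.795], [0.546, -0.407, 0.15, 0, 0, -0.795], [0.546, -0.407, 0.15, 0, 0, -0.795], [0.546, -0.407, 0.15, 0, 0, -0.795], [0.546, -0.407, 0.15, 0, 0, -0.795]]]}}

```text
time: 2.2
tool_pos: [0.5038, 0.0945, 0.1748]
ee_rot: [0.77, 0.638, 0.0, 0.0]
contact_force: [1.2, -1.0, -0.3]
gripper_width: 0.001
gripper_force: 0.0
```

```bash
python3 st.py 0 129 115
```

```text
t 2.2 q [ 0.186  0.26  -0.145  1.165 -0.     1.944] gauge TCP mm [-20.2  91.4 174.8] tip z 163.8 F gauge [ 1.1 -1.2 -0.3] w 0.0
tool x yaw rel gauge 72.6 tilt z [ 6.e-04  0.e+00 -1.e+00]
shift shares [0.0837 0.0159 0.1196]
```

Request:
{"op": "carry_out", "data": {"plan": [[[0.084, 0.016, 0.12, 0, 0, -0.193], [0.084, 0.016, 0.12, 0, 0, -0.193], [0.084, 0.016, 0.12, 0, 0, -0.193]]]}}

```text
time: 2.58
tool_pos: [0.5185, 0.1324, 0.1142]
ee_rot: [0.668, 0.745, -0.001, -0.0]
contact_force: [0.0, 0.4, 0.2]
gripper_width: -0.001
gripper_force: 0.0
```

```bash
python3 st.py 0 129 99; python3 - <<'E'
from rig import ctrl
import cv2,numpy as np
a=ctrl.snapshot("top");b=ctrl.snapshot("scene")
cv2.imwrite("pics/1.png",np.vstack([cv2.resize(a[170:270,220:420],None,fx=3,fy=3,interpolation=2),cv2.resize(b[160:255,190:390],None,fx=3,fy=3,interpolation=2)]))
E
```

```text
t 2.58 q [ 0.25   0.344 -0.189  1.04  -0.     1.712] gauge TCP mm [ -1.2 127.4 114.2] tip z 103.2 F gauge [0.1 0.4 0.2] w -0.0
tool x yaw rel gauge 89.61 tilt z [-1.8e-03 -5.0e-04 -1.0e+00]
shift shares [0.0033 0.0024 0.0305]
```

View pics/1.png

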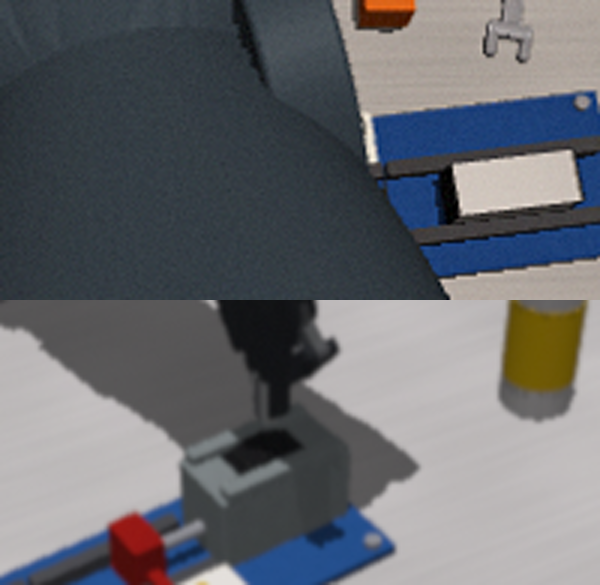

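Request:
{"op": "carry_out", "data": {"plan": [[[0.003, 0.002, 0.03, 0, 0, -0.005], [0.003, 0.002, 0.03, 0, 0, -0.005]]]}}

```text
time: 2.92
tool_pos: [0.5193, 0.1332, 0.0992]
ee_rot: [0.665, 0.747, -0.0, -0.0]
contact_force: [-0.2, 0.0, -0.2]
gripper_width: -0.003
gripper_force: 0.0
```

```bash
cat > rect.py <<'E'
from h import *
def rect(im,p,g,z=26,x0=-30,x1=80,y0=-60,y1=70,k=4):
    ys,xs=np.mgrid[y1:y0:-1/k,x0:x1:1/k]   # rows: y descending
    X=np.c_[xs.ravel(),ys.ravel(),np.full(xs.size,z)]
    uv=proj(p,g2w(g,X)).astype(np.float32).reshape(*xs.shape,2)
    return cv2.remap(im,uv[...,0],uv[...,1],cv2.INTER_CUBIC)
def profile(r,x0=-30,y1=70,k=4):
    # colour-weighted y of green/yellow (x 45..75) and red pointer by x strip
    f=r.astype(float);B,G,R=f[...,0],f[...,1],f[...,2]; y=y1-np.arange(r.shape[0])/k
    out={}
    for n,w,xa,xb in(("green",G-np.maximum(R,B)-12,52,66),("yellow",np.minimum(R,G)-B-45,52,66),*[("red%d"%a,R-np.maximum(G,B)-45,a,a+6) for a in(22,28,34,40,46,52)]):
        c=np.clip(w[:,(xa-x0)*k:(xb-x0)*k],0,None).sum(1); out[n]=(round(float((c*y).sum()/max(c.sum(),1e-6)),2),int(c.sum()/100)) 
    return out
E
python3 - <<'E'
from rect import *
from rig import ctrl
g=np.load("g.npy"); o=[]
for n in("top","scene"):
    p=ctrl.camera_params(n);im=cv2.imread(f"pics/{n}0.png")
    r=rect(im,p,g); print(n,profile(r)); o.append(r)
cv2.imwrite("pics/rect0.png",np.hstack([cv2.resize(i,(390,460)) for i in o]))
t=g2w(g,w2g(g,ctrl.state()["tool_pos"])-[0,0,11])
print(proj(ctrl.camera_params("scene"),[[.5185,.1324,.1032]]))
E
python3 st.py
```

```text
top {'green': (-8.24, 530), 'yellow': (36.05, 654), 'red22': (10.72, 592), 'red28': (11.59, 405), 'red34': (11.43, 379), 'red40': (11.37, 365), 'red46': (11.37, 225), 'red52': (11.59, 43)}
scene {'green': (-8.06, 593), 'yellow': (36.34, 1031), 'red22': (15.89, 656), 'red28': (15.87, 646), 'red34': (15.74, 566), 'red40': (15.38, 323), 'red46': (15.13, 72), 'red52': (14.54, 1)}
[[279.28932969 198.16846535]]
t 2.92 q [ 0.251  0.356 -0.211  1.004  0.     1.707] gauge TCP mm [ -0.3 128.1  99.2] tip z 88.2 F gauge [-0.2  0.  -0.2] w -0.0
tool x yaw rel gauge 89.97 tilt z [-1.1e-03 -3.0e-04 -1.0e+00]
```

View pics/rect0.png

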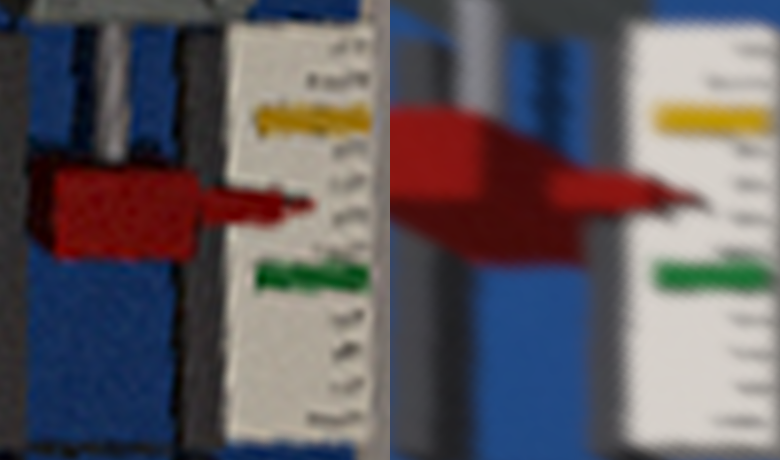

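```bash
python3 - <<'E'
from rect import *
from rig import ctrl
g=np.load("g.npy")
for z in(26,30,35,40,45):
    for n in("top","scene"):
        p=ctrl.camera_params(n);im=cv2.imread(f"pics/{n}0.png")
        print(z,n,{k:v for k,v in profile(rect(im,p,g,z=z)).items() if k[:3]=='red'})
E
```

```text
26 top {'red22': (10.72, 592), 'red28': (11.59, 405), 'red34': (11.43, 379), 'red40': (11.37, 365), 'red46': (11.37, 225), 'red52': (11.59, 43)}
26 scene {'red22': (15.89, 656), 'red28': (15.87, 646), 'red34': (15.74, 566), 'red40': (15.38, 323), 'red46': (15.13, 72), 'red52': (14.54, 1)}
30 top {'red22': (11.74, 504), 'red28': (12.03, 403), 'red34': (11.89, 372), 'red40': (11.77, 369), 'red46': (11.78, 174), 'red52': (12.15, 37)}
30 scene {'red22': (12.93, 770), 'red28': (14.01, 630), 'red34': (13.87, 634), 'red40': (13.67, 486), 'red46': (13.37, 192), 'red52': (12.86, 27)}
35 top {'red22': (12.94, 417), 'red28': (12.56, 393), 'red34': (12.47, 363), 'red40': (12.3, 372), 'red46': (12.23, 116), 'red52': (12.86, 25)}
35 scene {'red22': (9.73, 712), 'red28': (10.93, 715), 'red34': (11.57, 627), 'red40': (11.41, 607), 'red46': (11.14, 416), 'red52': (10.89, 125)}
40 top {'red22': (13.68, 363), 'red28': (13.06, 384), 'red34': (13.02, 357), 'red40': (12.85, 361), 'red46': (12.6, 70), 'red52': (13.55, 15)}
40 scene {'red22': (6.54, 425), 'red28': (7.44, 770), 'red34': (8.95, 661), 'red40': (9.1, 630), 'red46': (8.96, 566), 'red52': (8.62, 333)}
45 top {'red22': (13.88, 355), 'red28': (13.54, 379), 'red34': (13.54, 351), 'red40': (13.4, 322), 'red46': (13.29, 47), 'red52': (14.16, 8)}
45 scene {'red22': (4.19, 358), 'red28': (4.4, 493), 'red34': (5.26, 783), 'red40': (6.73, 626), 'red46': (6.63, 628), 'red52': (6.48, 517)}
```

Request:
{"op": "carry_out", "data": {"plan": [[[0, 0, 0.004, 0, 0, 0], [0, 0, 0.006, 0, 0, 0]]]}}

```text
time: 3.18
tool_pos: [0.52, 0.1336, 0.0972]
ee_rot: [0.665, 0.747, 0.0, 0.0]
contact_force: [0.2, 0.1, -0.8]
gripper_width: -0.004
gripper_force: 0.0
```

Request:
{"op": "carry_out", "data": {"plan": [[[0, 0, 0.002, 0, 0, 0], [0, 0, 0.002, 0, 0, 0]]]}}

```text
time: 3.42
tool_pos: [0.5201, 0.1337, 0.0964]
ee_rot: [0.665, 0.747, 0.0, 0.0]
contact_force: [-0.9, -1.0, 4.5]
gripper_width: -0.001
gripper_force: 2.1
```

Request:
{"op": "carry_out", "data": {"plan": [[[0, 0, 0.005, 0, 0, 0], [-0.008, 0, 0.005, 0, 0, 0], [-0.018, 0, 0.005, 0, 0, 0], [-0.028, 0, 0.005, 0, 0, 0], [-0.034, 0, 0.005, 0, 0, 0]]]}}

```text
time: 4.05
tool_pos: [0.5222, 0.117, 0.0952]
ee_rot: [0.665, 0.747, 0.001, 0.0]
contact_force: [-8.0, 0.0, 20.9]
gripper_width: 0.004
gripper_force: 10.5
```

```bash
cat > look.py <<'E'
from rect import *
from rig import ctrl
import sys
g=np.load("g.npy")
for n in sys.argv[1:]:
    r=rect(ctrl.snapshot(n),ctrl.camera_params(n),g,z=32.5); print(n,profile(r)); cv2.imwrite(f"pics/r_{n}.png",r)
E
python3 look.py scene; python3 st.py
```

```text
scene {'green': (-10.9, 647), 'yellow': (33.16, 1090), 'red22': (6.66, 996), 'red28': (8.29, 738), 'red34': (8.27, 692), 'red40': (8.41, 662), 'red46': (7.97, 382), 'red52': (7.6, 80)}
t 4.1 q [ 2.200e-01  3.560e-01 -2.240e-01  9.900e-01  1.000e-03  1.674e+00] gauge TCP mm [  0.8 111.4  95.1] tip z 84.1 F gauge [-7.2  0.3 23.3] w -0.0
tool x yaw rel gauge 90.04 tilt z [ 1.7e-03  9.0e-04 -1.0e+00]
```

Request:
{"op": "carry_out", "data": {"plan": [[[0, 0, -0.016, 0, 0, 0], [0.036, -0.003, -0.016, 0, 0, 0], [0.036, -0.003, -0.016, 0, 0, 0], [0.036, -0.003, -0.006, 0, 0, 0], [0.036, -0.003, -0.001, 0, 0, 0]]]}}

```text
time: 4.72
tool_pos: [0.519, 0.135, 0.0955]
ee_rot: [0.665, 0.747, 0.001, 0.0]
contact_force: [-14.9, 1.4, 53.0]
gripper_width: -0.001
gripper_force: 26.5
```

Request:
{"op": "carry_out", "data": {"plan": [[[-0.002, 0, 0, 0, 0, 0], [-0.011, 0, 0, 0, 0, 0], [-0.021, 0, 0, 0, 0, 0], [-0.031, 0, 0, 0, 0, 0], [-0.036, 0, 0, 0, 0, 0]]]}}

```text
time: 5.35
tool_pos: [0.521, 0.1172, 0.0959]
ee_rot: [0.665, 0.747, 0.002, 0.0]
contact_force: [-11.4, 2.3, 34.8]
gripper_width: 0.002
gripper_force: 17.9
```

```bash
python3 look.py scene; python3 st.py
```

```text
scene {'green': (-10.85, 655), 'yellow': (33.16, 1085), 'red22': (2.34, 987), 'red28': (3.73, 770), 'red34': (3.68, 694), 'red40': (3.73, 632), 'red46': (3.25, 390), 'red52': (2.82, 83)}
t 5.4 q [ 2.200e-01  3.520e-01 -2.270e-01  9.890e-01  1.000e-03  1.674e+00] gauge TCP mm [ -0.5 111.7  95.9] tip z 84.9 F gauge [-10.5   2.8  36.3] w -0.0
tool x yaw rel gauge 90.05 tilt z [ 0.0023  0.0019 -1.    ]
```

Request:
{"op": "carry_out", "data": {"plan": [[[0, 0, -0.016, 0, 0, 0], [0.036, 0, -0.016, 0, 0, 0], [0.036, 0, -0.016, 0, 0, 0], [0.036, 0, -0.008, 0, 0, 0], [0.036, 0, -0.004, 0, 0, 0]]]}}

```text
time: 6.02
tool_pos: [0.518, 0.1343, 0.0954]
ee_rot: [0.665, 0.747, -0.0, -0.0]
contact_force: [-0.7, 0.6, 3.1]
gripper_width: -0.002
gripper_force: 1.8
```

Request:
{"op": "carry_out", "data": {"plan": [[[0, 0, 0.003, 0, 0, 0], [-0.01, 0, 0.003, 0, 0, 0], [-0.02, 0, 0.003, 0, 0, 0], [-0.03, 0, 0.003, 0, 0, 0], [-0.036, 0, 0.003, 0, 0, 0]]]}}

```text
time: 6.65
tool_pos: [0.5204, 0.1167, 0.0959]
ee_rot: [0.665, 0.747, 0.001, -0.0]
contact_force: [-10.1, 0.9, 24.1]
gripper_width: -0.001
gripper_force: 11.8
```

Request:
{"op": "carry_out", "data": {"plan": [[[0, 0, -0.016, 0, 0, 0], [0.036, 0, -0.016, 0, 0, 0], [0.036, 0, -0.016, 0, 0, 0], [0.036, 0, -0.008, 0, 0, 0], [0.036, 0, -0.004, 0, 0, 0]]]}}

```text
time: 7.28
tool_pos: [0.5181, 0.1344, 0.096]
ee_rot: [0.665, 0.747, -0.0, -0.0]
contact_force: [-1.3, 2.0, 6.8]
gripper_width: -0.001
gripper_force: 3.3
```

```bash
python3 look.py scene; python3 st.py
```

```text
scene {'green': (-10.67, 702), 'yellow': (33.15, 1090), 'red22': (-2.39, 977), 'red28': (-0.71, 773), 'red34': (-0.81, 712), 'red40': (-0.89, 596), 'red46': (-1.5, 380), 'red52': (-1.69, 105)}
t 7.33 q [ 0.254  0.357 -0.219  0.995  0.     1.708] gauge TCP mm [ -1.4 129.4  96.1] tip z 85.1 F gauge [-1.7  0.9  3.6] w 0.01
tool x yaw rel gauge 90.04 tilt z [-6.e-04 -0.e+00 -1.e+00]
```

Request:
{"op": "carry_out", "data": {"plan": [[[0, 0, 0.002, 0, 0, 0], [-0.01, 0, 0.002, 0, 0, 0], [-0.02, 0, 0.002, 0, 0, 0], [-0.03, 0, 0.002, 0, 0, 0], [-0.036, 0, 0.002, 0, 0, 0]]]}}

```text
time: 7.95
tool_pos: [0.5203, 0.1167, 0.0959]
ee_rot: [0.665, 0.747, 0.0, -0.0]
contact_force: [-0.9, 3.8, 5.0]
gripper_width: 0.0
gripper_force: 2.4
```

Request:
{"op": "carry_out", "data": {"plan": [[[0, 0, -0.016, 0, 0, 0], [0, 0, -0.1, 0, 0, 0], [-0.15, -0.25, -0.2, 0, 0, 0], [-0.3, -0.4, -0.3, 0, 0, 0], [-0.4, -0.5, -0.3, 0, 0, 0]]]}}

```text
time: 8.57
tool_pos: [0.3912, -0.0059, 0.2077]
ee_rot: [0.664, 0.747, 0.0, 0.001]
contact_force: [0.2, -1.4, 0.6]
gripper_width: 0.001
gripper_force: 0.0
```

```bash
python3 look.py scene top; python3 st.py 0 125 99; python3 -c "
import cv2,numpy as np
cv2.imwrite('pics/2.png',np.hstack([cv2.resize(cv2.imread(f'pics/r_{n}.png'),(390,460)) for n in('top','scene')]))"
```

```text
scene {'green': (-11.82, 369), 'yellow': (33.15, 961), 'red22': (-6.44, 842), 'red28': (-5.07, 658), 'red34': (-4.93, 632), 'red40': (-4.93, 578), 'red46': (-5.57, 325), 'red52': (-5.7, 74)}
top {'green': (-7.81, 528), 'yellow': (36.51, 941), 'red22': (-6.2, 673), 'red28': (-5.4, 541), 'red34': (-5.13, 558), 'red40': (-5.11, 536), 'red46': (-4.87, 205), 'red52': (-4.32, 22)}
t 8.68 q [-1.900e-02 -4.000e-03 -3.650e-01  1.208e+00 -1.000e-03  1.439e+00] gauge TCP mm [-144.9    3.1  208.5] tip z 197.5 F gauge [ 1.   0.1 -1.2] w -0.0
tool x yaw rel gauge 89.87 tilt z [ 0.0023 -0.001  -1.    ]
shift shares [0.2448 0.2888 0.2194]
```

View pics/2.png

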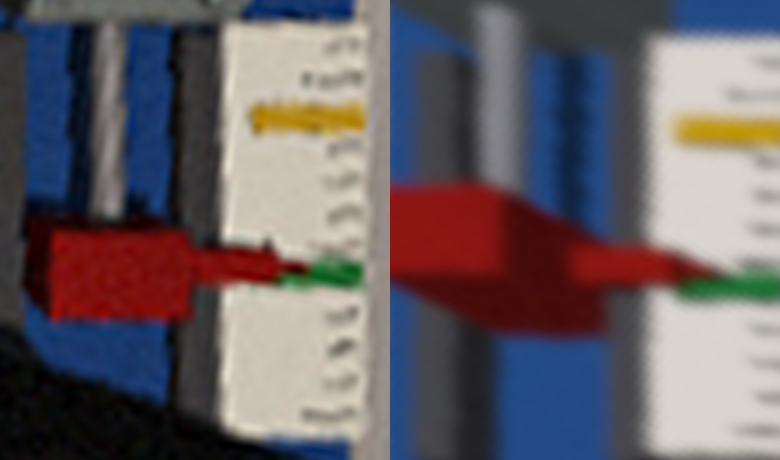

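Request:
{"op": "carry_out", "data": {"plan": [[[0.249, 0.289, 0.17, 0, 0, 0], [0.249, 0.289, 0.17, 0, 0, 0], [0.249, 0.289, 0.17, 0, 0, 0], [0.249, 0.289, 0.17, 0, 0, 0], [0.249, 0.289, 0.2, 0, 0, 0]]]}}

```text
time: 9.3
tool_pos: [0.522, 0.1361, 0.106]
ee_rot: [0.664, 0.747, 0.0, 0.0]
contact_force: [-0.4, -0.5, -0.5]
gripper_width: 0.001
gripper_force: 0.0
```

```bash
python3 st.py 0 127 97
```

```text
t 9.3 q [ 0.255  0.356 -0.193  1.021 -0.     1.708] gauge TCP mm [  2.7 130.7 106. ] tip z 95.0 F gauge [-0.5 -0.4 -0.5] w 0.0
tool x yaw rel gauge 90.11 tilt z [ 5.e-04 -1.e-04 -1.e+00]
shift shares [-0.0073 -0.0055  0.0179]
```

Request:
{"op": "carry_out", "data": {"plan": [[[-0.007, -0.006, 0.008, 0, 0, 0], [-0.007, -0.006, 0.015, 0, 0, 0], [-0.007, -0.006, 0.018, 0, 0, 0], [-0.007, -0.006, 0.02, 0, 0, 0]]]}}

```text
time: 9.8
tool_pos: [0.519, 0.1313, 0.0968]
ee_rot: [0.665, 0.747, 0.0, 0.0]
contact_force: [0.9, 0.0, 1.0]
gripper_width: -0.002
gripper_force: 0.0
```

Request:
{"op": "carry_out", "data": {"plan": [[[0, 0, 0.004, 0, 0, 0], [0, 0, 0.006, 0, 0, 0]]]}}

```text
time: 10.05
tool_pos: [0.5194, 0.1319, 0.0955]
ee_rot: [0.665, 0.747, 0.001, 0.001]
contact_force: [-14.0, -0.6, 41.2]
gripper_width: 0.001
gripper_force: 20.7
```

Request:
{"op": "carry_out", "data": {"plan": [[[0, 0, -0.002, 0, 0, 0], [-0.009, 0, -0.002, 0, 0, 0], [-0.018, 0, -0.002, 0, 0, 0], [-0.025, 0, -0.002, 0, 0, 0], [-0.025, 0, -0.002, 0, 0, 0]]]}}

```text
time: 10.68
tool_pos: [0.5206, 0.1192, 0.0957]
ee_rot: [0.665, 0.747, 0.001, 0.0]
contact_force: [-7.5, -2.1, 20.3]
gripper_width: 0.0
gripper_force: 10.4
```

Request:
{"op": "carry_out", "data": {"plan": [[[0, 0, -0.016, 0, 0, 0], [0, 0, -0.1, 0, 0, 0], [-0.15, -0.25, -0.2, 0, 0, 0], [-0.3, -0.4, -0.3, 0, 0, 0], [-0.4, -0.5, -0.3, 0, 0, 0]]]}}

```text
time: 11.3
tool_pos: [0.3912, -0.0033, 0.2063]
ee_rot: [0.664, 0.747, 0.0, 0.001]
contact_force: [0.6, -1.2, 1.3]
gripper_width: 0.001
gripper_force: 0.0
```

```bash
python3 look.py scene top; python3 st.py 0 -235 120; python3 -c "
import cv2,numpy as np
cv2.imwrite('pics/3.png',np.hstack([cv2.resize(cv2.imread(f'pics/r_{n}.png'),(390,460)) for n in('top','scene')]))"
```

```text
scene {'green': (-12.21, 128), 'yellow': (33.15, 959), 'red22': (-9.31, 849), 'red28': (-8.18, 657), 'red34': (-8.01, 615), 'red40': (-8.04, 594), 'red46': (-8.67, 369), 'red52': (-8.74, 77)}
top {'green': (-7.14, 489), 'yellow': (36.49, 930), 'red22': (-9.33, 720), 'red28': (-8.57, 576), 'red34': (-8.45, 551), 'red40': (-8.04, 554), 'red46': (-8.38, 195), 'red52': (-8.02, 38)}
t 11.4 q [-1.200e-02 -4.000e-03 -3.680e-01  1.204e+00 -1.000e-03  1.445e+00] gauge TCP mm [-144.7    5.7  207.1] tip z 196.1 F gauge [-0.   0.1  0.6] w 0.0
tool x yaw rel gauge 89.88 tilt z [ 2.4e-03 -8.0e-04 -1.0e+00]
shift shares [-0.4806  0.2901  0.1755]
```

View pics/3.png

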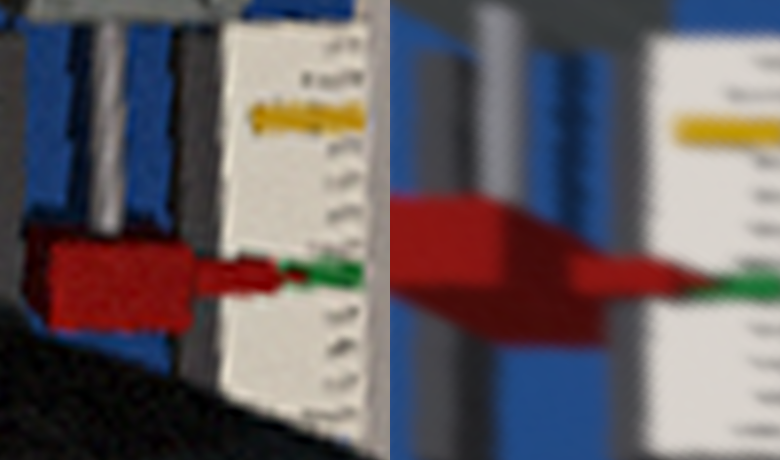

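Request:
{"op": "carry_out", "data": {"plan": [[[-0.48, 0.29, 0.15, 0, 0, 0], [-0.48, 0.29, 0.15, 0, 0, 0], [-0.48, 0.29, 0.15, 0, 0, 0], [-0.48, 0.29, 0.15, 0, 0, 0], [-0.48, 0.29, 0.15, 0, 0, 0]]]}}

```text
time: 12.02
tool_pos: [0.5653, -0.2259, 0.1288]
ee_rot: [0.665, 0.747, -0.0, -0.0]
contact_force: [0.1, 0.7, -0.5]
gripper_width: 0.001
gripper_force: 0.0
```

```bash
python3 st.py 0 -235 44
```

```text
t 12.03 q [-0.38   0.478  0.053  1.146 -0.     1.075] gauge TCP mm [   4.  -234.   128.8] tip z 117.8 F gauge [ 0.2  0.7 -0.5] w 0.0
tool x yaw rel gauge 89.99 tilt z [-6.e-04  2.e-04 -1.e+00]
shift shares [-0.0021 -0.0078  0.1695]
```

Request:
{"op": "carry_out", "data": {"plan": [[[-0.004, -0.008, 0.1, 0, 0, 0], [-0.004, -0.008, 0.16, 0, 0, 0], [-0.004, -0.008, 0.17, 0, 0, 0], [-0.004, -0.008, 0.17, 0, 0, 0]]]}}

```text
time: 12.52
tool_pos: [0.561, -0.2264, 0.046]
ee_rot: [0.665, 0.747, 0.0, 0.0]
contact_force: [-0.1, 0.5, 0.6]
gripper_width: 0.003
gripper_force: 0.0
```

```bash
python3 st.py 0 -135 44; python3 - <<'E'
from rig import ctrl
from h import *
a=ctrl.snapshot("scene"); cv2.imwrite("pics/4.png",cv2.resize(a[210:350,90:290],None,fx=3,fy=3,interpolation=2))
E
```

```text
t 12.53 q [-0.384  0.529 -0.086  0.955  0.     1.07 ] gauge TCP mm [  -0.4 -233.9   46. ] tip z 35.0 F gauge [-0.   0.5  0.6] w 0.0
tool x yaw rel gauge 90.06 tilt z [ 7.e-04 -3.e-04 -1.e+00]
shift shares [0.1979 0.0011 0.0038]
```

View pics/4.png

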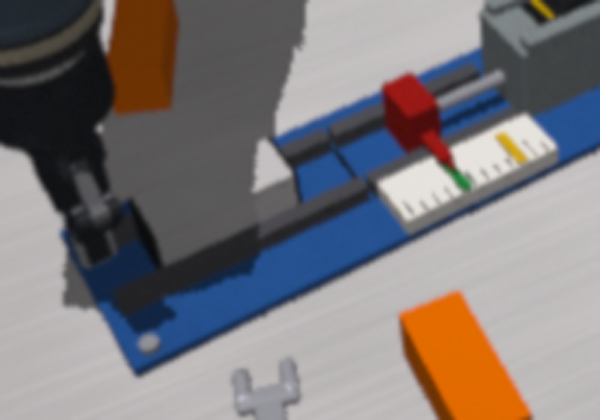

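Request:
{"op": "carry_out", "data": {"plan": [[[0.02, 0, 0.002, 0, 0, 0], [0.04, 0, 0.004, 0, 0, 0], [0.05, 0, 0.004, 0, 0, 0], [0.06, 0, 0.004, 0, 0, 0], [0.07, 0, 0.004, 0, 0, 0]]]}}

```text
time: 13.2
tool_pos: [0.5565, -0.1916, 0.0434]
ee_rot: [0.665, 0.747, -0.0, 0.0]
contact_force: [0.5, -4.1, 3.5]
gripper_width: -0.0
gripper_force: 1.8
```

Request:
{"op": "carry_out", "data": {"plan": [[[0.015, 0, 0, 0, 0, 0], [0.03, 0, 0, 0, 0, 0], [0.045, 0, 0, 0, 0, 0], [0.06, 0, 0, 0, 0, 0], [0.075, 0, 0, 0, 0, 0]]]}}

```text
time: 13.82
tool_pos: [0.5519, -0.1539, 0.0431]
ee_rot: [0.665, 0.747, -0.0, -0.0]
contact_force: [0.2, -3.0, 2.6]
gripper_width: 0.001
gripper_force: 1.9
```

```bash
python3 st.py 0 -135 44
```

```text
t 13.82 q [-0.272  0.474 -0.186  0.911  0.     1.182] gauge TCP mm [  -1.1 -160.9   43.1] tip z 32.1 F gauge [-0.2 -3.   2.6] w 0.0
tool x yaw rel gauge 90.05 tilt z [-1.e-04  0.e+00 -1.e+00]
shift shares [ 0.0518  0.0022 -0.0017]
```

Request:
{"op": "carry_out", "data": {"plan": [[[0.01, 0, 0, 0, 0, 0], [0.02, 0, 0, 0, 0, 0], [0.028, 0, 0, 0, 0, 0], [0.034, 0, 0, 0, 0, 0], [0.038, 0, 0, 0, 0, 0]]]}}

```text
time: 14.45
tool_pos: [0.5497, -0.1354, 0.0431]
ee_rot: [0.665, 0.747, -0.0, -0.0]
contact_force: [0.4, -3.1, 2.6]
gripper_width: -0.001
gripper_force: 1.7
```

```bash
python3 look.py scene top; python3 st.py 0 -131.7 44;  python3 - <<'E'
from rig import ctrl
from rect import *
a=ctrl.snapshot("scene");b=ctrl.snapshot("top"); g=np.load("g.npy")
cv2.imwrite("pics/5.png",np.hstack([cv2.resize(rect(b,ctrl.camera_params("top"),g,z=50,x0=-40,x1=80,y0=-130,y1=20),(390,460)),cv2.resize(a[200:320,150:260],(390,460),interpolation=2)]))
E
```

```text
scene {'green': (-12.22, 144), 'yellow': (33.16, 1102), 'red22': (-9.59, 999), 'red28': (-8.31, 752), 'red34': (-8.03, 699), 'red40': (-8.04, 672), 'red46': (-8.68, 426), 'red52': (-8.72, 98)}
top {'green': (-7.14, 515), 'yellow': (36.51, 1039), 'red22': (-9.39, 810), 'red28': (-8.54, 631), 'red34': (-8.44, 599), 'red40': (-7.93, 613), 'red46': (-7.98, 219), 'red52': (-6.51, 45)}
t 14.55 q [-0.242  0.462 -0.206  0.903  0.     1.213] gauge TCP mm [  -1.2 -142.1   43. ] tip z 32.0 F gauge [ 1.2 -0.9  0.4] w 0.0
tool x yaw rel gauge 90.06 tilt z [-2.e-04  4.e-04 -1.e+00]
shift shares [ 0.0208  0.0024 -0.0019]
```

View pics/5.png

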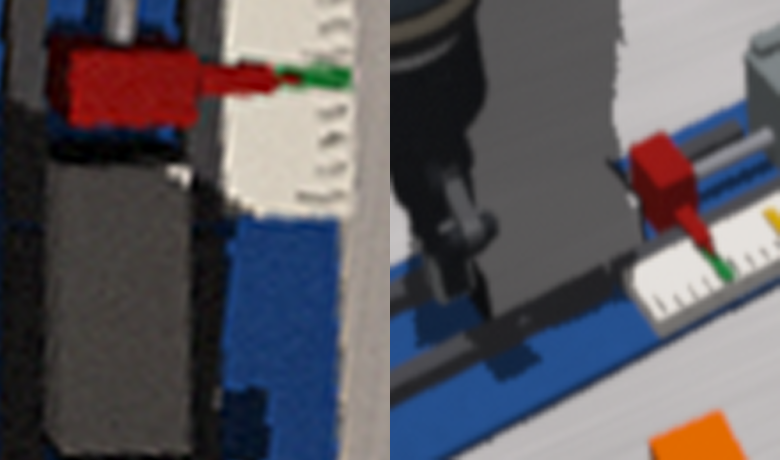

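Request:
{"op": "carry_out", "data": {"plan": [[[0.003, 0, 0, 0, 0, 0], [0.006, 0, 0, 0, 0, 0], [0.008, 0, 0, 0, 0, 0], [0.01, 0, 0, 0, 0, 0], [0.012, 0, 0, 0, 0, 0]]]}}

```text
time: 15.28
tool_pos: [0.549, -0.1295, 0.0431]
ee_rot: [0.665, 0.747, 0.0, -0.0]
contact_force: [1.0, -0.8, 0.0]
gripper_width: 0.001
gripper_force: 0.6
```

Request:
{"op": "carry_out", "data": {"plan": [[[0.001, 0, 0, 0, 0, 0], [0.002, 0, 0, 0, 0, 0], [0.003, 0, 0, 0, 0, 0]]]}}

```text
time: 15.65
tool_pos: [0.5489, -0.1281, 0.0431]
ee_rot: [0.665, 0.747, 0.0, 0.0]
contact_force: [0.2, -0.4, -1.7]
gripper_width: 0.0
gripper_force: 0.6
```

Request:
{"op": "carry_out", "data": {"plan": [[[0.001, 0, 0, 0, 0, 0], [0.002, 0, 0, 0, 0, 0]]]}}

```text
time: 15.9
tool_pos: [0.5488, -0.1271, 0.0431]
ee_rot: [0.665, 0.747, -0.0, 0.0]
contact_force: [0.3, -1.6, -0.8]
gripper_width: -0.004
gripper_force: 0.6
```

Request:
{"op": "carry_out", "data": {"plan": [[[0.001, 0, 0, 0, 0, 0], [0.002, 0, 0, 0, 0, 0]]]}}

```text
time: 16.15
tool_pos: [0.5487, -0.1261, 0.0431]
ee_rot: [0.665, 0.747, -0.0, 0.0]
contact_force: [-0.1, -0.9, -0.9]
gripper_width: -0.0
gripper_force: 0.6
```

Request:
{"op": "carry_out", "data": {"plan": [[[0.001, 0, 0, 0, 0, 0], [0.002, 0, 0, 0, 0, 0]]]}}

```text
time: 16.4
tool_pos: [0.5486, -0.1251, 0.0432]
ee_rot: [0.665, 0.747, 0.0, 0.0]
contact_force: [-0.1, -1.3, -0.5]
gripper_width: 0.0
gripper_force: 0.6
```

```bash
python3 look.py scene; python3 st.py
```

```text
scene {'green': (-12.22, 144), 'yellow': (33.15, 1087), 'red22': (-8.57, 912), 'red28': (-8.27, 741), 'red34': (-8.0, 695), 'red40': (-8.04, 663), 'red46': (-8.68, 416), 'red52': (-8.76, 95)}
t 16.45 q [-0.224  0.455 -0.216  0.899  0.     1.23 ] gauge TCP mm [  -1.1 -131.8   43.1] tip z 32.1 F gauge [ 0.3 -0.8 -0.7] w -0.0
tool x yaw rel gauge 90.05 tilt z [-0.e+00  1.e-04 -1.e+00]
```

Request:
{"op": "carry_out", "data": {"plan": [[[0.001, 0, 0, 0, 0, 0], [0.002, 0, 0, 0, 0, 0]]]}}

```text
time: 16.7
tool_pos: [0.5485, -0.1248, 0.0432]
ee_rot: [0.665, 0.747, -0.001, 0.001]
contact_force: [-0.8, -9.4, -0.5]
gripper_width: -0.0
gripper_force: 4.4
```

```bash
python3 look.py scene; python3 st.py;  python3 - <<'E'
from rig import ctrl
from rect import *
b=ctrl.snapshot("top"); a=ctrl.snapshot("scene");g=np.load("g.npy")
cv2.imwrite("pics/6.png",np.hstack([cv2.resize(rect(b,ctrl.camera_params("top"),g,z=50,x0=-40,x1=80,y0=-130,y1=20),(390,460)),cv2.resize(a[210:310,170:270],(400,460),interpolation=2)]))
E
```

```text
scene {'green': (-12.22, 143), 'yellow': (33.16, 1082), 'red22': (-8.53, 905), 'red28': (-8.25, 739), 'red34': (-8.02, 689), 'red40': (-8.03, 664), 'red46': (-8.68, 417), 'red52': (-8.76, 94)}
t 16.75 q [-2.230e-01  4.540e-01 -2.170e-01  8.990e-01 -1.000e-03  1.232e+00] gauge TCP mm [  -1.1 -131.6   43.2] tip z 32.2 F gauge [-1.  -6.5 -0.1] w 0.0
tool x yaw rel gauge 90.02 tilt z [ 1.0e-04 -1.5e-03 -1.0e+00]
```

View pics/6.png

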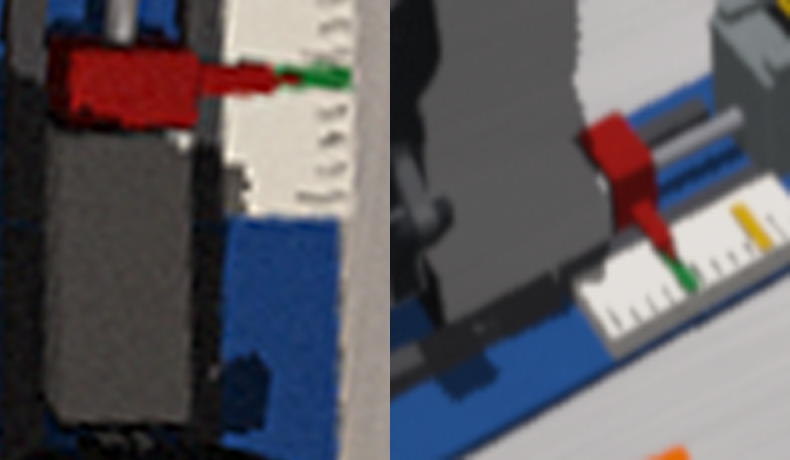

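Force rose to 9 N exactly where contact was predicted. The picture shows the tube against the stop, with the pointer unchanged on green. I'll back off and lift clear.

Request:
{"op": "carry_out", "data": {"plan": [[[-0.01, 0, 0, 0, 0, 0], [-0.04, 0, 0, 0, 0, 0], [-0.06, 0, -0.02, 0, 0, 0], [-0.06, 0, -0.12, 0, 0, 0], [-0.06, 0, -0.22, 0, 0, 0]]]}}

```text
time: 17.48
tool_pos: [0.5516, -0.1546, 0.155]
ee_rot: [0.665, 0.747, -0.0, -0.0]
contact_force: [1.3, -0.4, 0.4]
gripper_width: 0.004
gripper_force: 0.0
```

Request:
{"op": "carry_out", "data": {"plan": [[[-0.12, -0.1, -0.1, 0, 0, 0], [-0.24, -0.1, -0.1, 0, 0, 0], [-0.3, -0.1, -0.1, 0, 0, 0], [-0.3, -0.1, -0.1, 0, 0, 0]]]}}

```text
time: 17.98
tool_pos: [0.5192, -0.3124, 0.2037]
ee_rot: [0.666, 0.746, -0.0, 0.001]
contact_force: [0.2, 1.3, 0.3]
gripper_width: 0.003
gripper_force: 0.0
```

```bash
python3 look.py scene top; python3 st.py;  python3 - <<'E'
from rig import ctrl
from rect import *
b=ctrl.snapshot("top"); a=ctrl.snapshot("scene");g=np.load("g.npy")
cv2.imwrite("pics/7.png",np.hstack([cv2.resize(rect(b,ctrl.camera_params("top"),g,z=50,x0=-40,x1=80,y0=-130,y1=20),(390,460)),cv2.resize(a[210:310,170:270],(400,460),interpolation=2)]))
E
```

```text
scene {'green': (-12.24, 133), 'yellow': (33.15, 1016), 'red22': (-8.45, 839), 'red28': (-8.23, 687), 'red34': (-8.01, 647), 'red40': (-8.05, 620), 'red46': (-8.7, 391), 'red52': (-8.74, 85)}
top {'green': (-7.11, 406), 'yellow': (36.55, 734), 'red22': (-9.29, 545), 'red28': (-8.57, 446), 'red34': (-8.45, 421), 'red40': (-8.27, 425), 'red46': (-8.35, 145), 'red52': (-8.06, 25)}
t 18.07 q [-0.537  0.441  0.185  1.315  0.     0.918] gauge TCP mm [ -51.3 -311.5  203.4] tip z 192.4 F gauge [ 0.2  0.5 -0.1] w 0.0
tool x yaw rel gauge 89.97 tilt z [ 1.e-04  3.e-04 -1.e+00]
```

View pics/7.png

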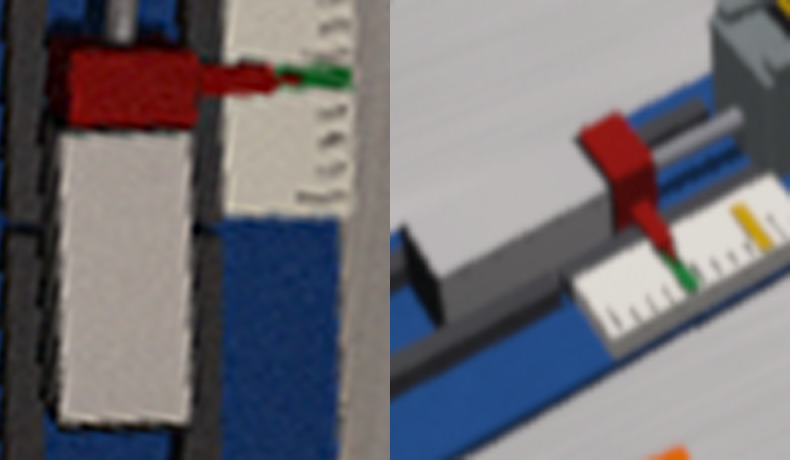

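The tube is flush against the stop and the pointer is on the middle of the green marker. The robot is clear, so I'll hand in.

```bash
python3 -c "
from rig import ctrl
print(ctrl.sign_off())"
```

```text
the job is handed in; nothing more can be done
None
```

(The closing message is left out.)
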